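Roll a rod into its keeper, set the knurled nut a quarter turn off its stop and hold it

TASK

Roll the dark wooden rod along the bench, without lifting it, until it lies against the front face of the pale wooden block, under the red keeper bar. Then screw the brass knurled nut clockwise until it bottoms out, back it off a quarter turn so that the rod stays free to turn, and finish while still gripping the nut there, so that it can be locked. Leave the jar, the tin and the notebook where they are.

Things in the scene. Friction and masses are not known exactly. Their poses are not given: they have to be found in the camera images.
- fixture: Pale wooden block screwed to the bench, does not move: 81 mm (its x) by 120 mm (its y), 30 mm high. Origin on the bench exactly below the axis of the nut; z up; its front is its -x side: the upright front face, the fence, lies at x = -46 mm and the back at x = +35 mm. A red keeper bar (see bar_tip) and the nut stand on it.
- bar_tip (a point): Middle of the front end of the red keeper bar's underside, at fixture x = -70 mm, y = 0. The bar is 30 mm wide, 10 mm thick, runs from there to x = +30 mm and sticks out 24 mm beyond the fence. It cannot turn. Its underside is 33.5 mm above the bench when the nut is bottomed and rises with the nut, 0.95 mm per rad: the rod always passes under it.
- seat (a point): On the fixture: where the middle of the rod's axis belongs, at fixture x = -62 mm, y = 0, 16 mm above the bench. There the rod touches the fence and lies along the fixture's y. Axes as those of the fixture.
- rod_center (a point): Centre of the loose dark wooden rod: plain cylinder, 32 mm diameter, 160 mm long, about 0.1 kg, its axis 16 mm above the bench. x runs along the rod; y and z turn as it rolls. It starts 60 to 125 mm in front of the seat, askew by up to 14 degrees. Pushed level from behind at about half its height it rolls ahead of the finger and squares up on the fence.
- rod: The same rod. The origin lies on its surface at mid length (at first underneath) and turns with it, so use rod_center; x runs along the rod's axis.
- nut (a joint): Angle (rad) of the brass knurled cap nut on its upright stud. 0 = bottomed out on a rigid stop; it grows anticlockwise seen from above, as the nut is backed off. Starts between 2.4 and 4.2; end of the thread 5.0. Sinks 0.95 mm per rad as it is screwed down, takes about 0.1 N m to turn, stays where it is left. Turned beyond the stop, it slips in the fingers.
- nut_grip (a point): On the nut's axis, at the height to grip. The nut is round, 43 mm diameter; its gripping part runs from 17 mm below to 13 mm above this point; black radial line on the flat top. The point is 66.5 mm above the bench when bottomed out, up to 71 mm at the start, 23 mm above the bar's top. Turns with the nut, z up. Any grip yaw serves.
- jar: Closed glass jar with a metal cap, 72 mm diameter, 105 mm high; bystander. Origin under its centre.
- tin: Closed tin with a yellow band, 66 mm diameter, 75 mm high; bystander. Origin under its centre.
- notebook: Brown leather-bound notebook, 150 by 210 by 25 mm; bystander. Origin under its centre.
Mind the look-alikes: they are no part of the job. There is more than one size of the fixture; the job needs the largest.

How it is judged:
By the outcome, as a careful person would: the job done as asked, in the order asked, and still so for the second after the job is handed in, while the arm keeps its last pose, push and grip.
It also fails if it takes over 72 s, if anything falls off the work surface, if the arm or the gripper's body presses on something with over 40 N, if the wrist force passes 120 N, or if a joint passes its speed limit or range.

ROBOT

A 6-joint arm with a two-finger parallel gripper is mounted at the origin on the work surface. World frame = base frame: x ahead of the robot, y to its left, z up, the work surface at z = 0. Lengths are in m, angles in degrees, forces in N, time in s.
With the tool pointing down it reaches from about 0.4 to 0.825 m from the base axis. Payload 7 kg.
Tool frame: the origin (TCP) lies midway between the tips of the shut fingers; the grasp point (between the pads) lies 19 mm behind it; z points along the fingers, y is the line along which they close (so a half turn about z gives the same grasp; the last joint's range is limited). The gripper opens to 88 mm and grips with 3 to 60 N. Pads are 19 mm wide; open, the fingers measure 130 mm over their backs; the gripper's body (78 mm by 193 mm) begins 47 mm behind the grasp point.
Start: joints at [79.876, 20.546, 0.682, 0, -70.136, -16.507], TCP at [0.303, 0.603, 0.227] pointing down, gripper open.
Joint ranges: [-176.03, 176.03], [-82.01, 121.73], [-58.28, 71.71], [-173.87, 95.51], [-174.79, -0.11], [-173.66, 173.66]. Speed limits (degrees/s): [136.94, 136.94, 172.46, 180, 180, 180].

INTERFACE

Orientations are given as [roll, pitch, yaw] about the fixed x, y, z axes, in that order (R = Rz(yaw) Ry(pitch) Rx(roll)).
In Python, from plant import ctrl, viewer, close_job gives the robot as it stands. The module is installed in compiled form; this text tells all that it offers.
- The arm moves only by the tool step_arm, never from a script. Its argument "moves" is a list that holds one entry, the list of rows, each a list of 5 numbers: the shift along the world's x, y, z in cm, then the turn about the world's z in rad, then the finger opening in cm, from 0 to 8.76. In form: [[[tx, ty, tz, twist, grip], ...]]. A call has 1 to 10 rows; each row shifts and turns the commanded pose from where the row before left it; what a row does not reach is not made up. A row lasts 1/10 s, in which the tool goes at most 50 mm and 8.59 degrees, less where a joint would pass 70% of its speed; a pose out of reach is approached as far as the arm can. A call with a gripper value outside its range is refused whole. The fingers move at their own pace and stop on an object; the grip force is fixed at half the most. Time passes only in rows, so rows that do not move let the fingers close. It gives the time, the measured TCP pose, the force, the opening and the grip force at its end, in the units of the state.
- ctrl.get_obs(): the state, without advancing time (a new reading comes with each control period).
- viewer.snapshot(name): name is "side" or "top"; returns (picture, depth): 384x512x3 uint8, blue, green, red; 384x512 float32, m along the optical axis (not along the pixel's ray), 0 where there is no reading.
- viewer.camera_info(name): a dict with "camera_matrix" (3x3 intrinsics, pixels), "eye" and "orientation" of the camera in the world. Camera axes: x right, y down, z forward; pixel columns grow to the right and rows downward; lengths in m; the calibration is good to about 2 mm. A picture is of the moment at which its call begins. camera_info takes no time and is no camera call.
- close_job(): hands the job in; it is judged then, once.
The state is a dict: "clock": time; "joint_pos": joint angles; "qvel": joint speeds; "tau": joint torques, N m; "tool_pos": TCP position; "orientation": TCP orientation; "force": force on the tool from outside, world axes, zero at the start; "moment": the same for the moment, N m; "opening": finger opening in m; "gripper_force": force on a finger pad.
Only numpy, scipy, OpenCV 4.12 (cv2) and the standard library are available. Lean on these libraries where they do the work, as an engineer would, in place of code of your own. Each camera call takes 0.05 s, during which the arm holds its last target. There are 200 camera calls.

## Working session

There is one attempt and no reset: what is moved stays moved. The work goes in short steps, Python scripts to look and compute and a tool call to move; the robot and the scene stay as the last step left them, time stands still between calls to the robot, and variables do not carry over. Pictures are saved under pics/ and viewed, at most 10 in all, crops included, and the job is handed in when it is done.

Besides the shell and the picture viewer there is one more tool, called after "Request:" as a command line: name --argument value ..., lists and objects as JSON in quotes. step_arm: Moves the arm, as the interface text tells. Its arguments: {"type":"object","properties":{"moves":{"type":"array","items":{"type":"array","items":{"type":"array","items":{"type":"number"}}}}},"required":["moves"]}

```bash
mkdir -p pics; cat > h.py <<'E'
import numpy as np, cv2
from plant import ctrl, viewer, close_job
def snap(n):
    im,d=viewer.snapshot(n); return im.copy(),d.copy()
def cam(n):
    c=viewer.camera_info(n); return np.array(c["camera_matrix"]),np.array(c["eye"]),c["orientation"]
E
python3 - <<'E'
from h import *
for n in ("top","side"):
    im,d=snap(n); cv2.imwrite(f"pics/{n}0.png",im); np.savez(f"pics/{n}0.npz",im=im,d=d); print(viewer.camera_info(n))
print(ctrl.get_obs())
E
```

```text
{'camera_matrix': array([[462.23772575,   0.        , 258.33734155],
       [  0.        , 462.23772575, 189.32380644],
       [  0.        ,   0.        ,   1.        ]]), 'eye': array([ 0.27460507, -0.01936096,  1.73602253]), 'orientation': array([-1.69682991e+02,  7.12538044e-02, -9.01310807e+01])}
{'camera_matrix': array([[492.87611158,   0.        , 250.77064247],
       [  0.        , 492.87611158, 198.83241427],
       [  0.        ,   0.        ,   1.        ]]), 'eye': array([ 0.1049246 , -1.14253426,  1.06644179]), 'orientation': array([-129.34714088,    1.29706869,  -23.52244066])}
{'clock': 0.1, 'joint_pos': array([ 7.98741715e+01,  2.05864587e+01,  6.38933610e-01, -1.64028949e-02,
       -7.01353398e+01, -1.65085352e+01]), 'qvel': array([-0.0362742 , -0.09978507,  0.10492581,  0.14133096,  0.00219633,
        0.04404973]), 'tau': array([-1.32671536e-03, -5.84167349e+01,  2.93748307e+01,  7.01542631e+00,
        1.01389736e-02, -5.25039673e-05]), 'tool_pos': array([0.30241881, 0.60297949, 0.22572974]), 'orientation': array([ 1.79916169e+02, -8.76373286e-03, -2.66399422e+01]), 'force': array([1.19491942, 0.55633844, 0.5710475 ]), 'moment': array([ 0.04060192, -0.01896288,  0.01323994]), 'gripper_force': 0.0, 'opening': 0.08782353142463155}
```

View pics/top0.png

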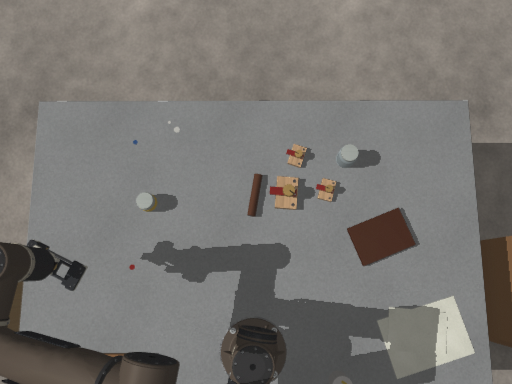

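View pics/side0.png

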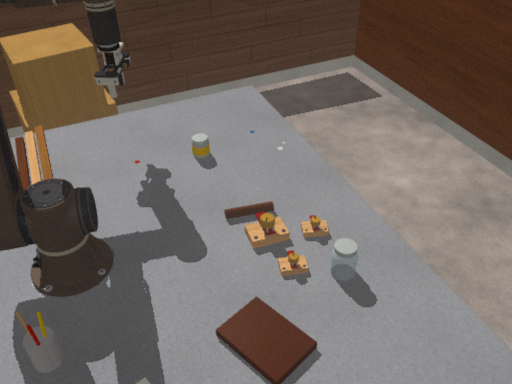

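Candidates for the fixture in the top view are (286,192), (297,155) and (326,189). The one at (286,192) is clearly the largest and has the rod (255,195) in front of its red bar. The tin is at (146,202), the jar at (348,156) and the notebook at (382,236). I'll confirm with one enlarged crop and measure.

```bash
cat >> h.py <<'E'
from scipy.spatial.transform import Rotation as Ro
def ray(n,uv,z):
    "pixels -> world points on the plane at height z"
    K,e,o=cam(n); R=Ro.from_euler('xyz',o,degrees=True).as_matrix()
    uv=np.atleast_2d(np.asarray(uv,float)); d=np.c_[uv,np.ones(len(uv))]@np.linalg.inv(K).T@R.T
    return e+d*((z-e[2])/d[:,2])[:,None]
def cloud(n,d):
    v,u=np.indices(d.shape); K,e,o=cam(n); R=Ro.from_euler('xyz',o,degrees=True).as_matrix()
    p=np.stack([u,v,np.ones_like(u)],-1)@np.linalg.inv(K).T*d[...,None]
    return p@R.T+e
def proj(n,P):
    K,e,o=cam(n); R=Ro.from_euler('xyz',o,degrees=True).as_matrix()
    q=(np.atleast_2d(P)-e)@R@K.T; return q[:,:2]/q[:,2:]
E
python3 - <<'E'
from h import *
f=np.load("pics/top0.npz"); im,d=f["im"],f["d"]
c=cv2.resize(im[135:235,230:350],None,fx=6,fy=6,interpolation=cv2.INTER_CUBIC); cv2.imwrite("pics/crop1.png",c)
hsv=cv2.cvtColor(im,cv2.COLOR_BGR2HSV)
P=cloud("top",d)
roi=np.zeros(d.shape,bool); roi[165:225,240:310]=1
h,s,v=cv2.split(hsv)
print("bench z",np.median(P[...,2][250:300,300:340]))
pale=roi&(h>8)&(h<25)&(s>60)&(v>120)
red=roi&((h<5)|(h>172))&(s>140)&(v>60)
rod=roi&(P[...,2]>0.012)&(np.indices(d.shape)[1]<268)
for nm,m,z in(("pale",pale,.03),("red",red,.047),("rod",rod,.018)):
    n,l,st,ce=cv2.connectedComponentsWithStats(m.astype(np.uint8)); k=1+st[1:,4].argmax(); m=l==k
    uv=np.argwhere(m)[:,::-1]; w=ray("top",uv,z)
    r=cv2.minAreaRect((w[:,:2]*1000).astype(np.float32)); print(nm,len(uv),ce[k],r, "z",np.percentile(P[...,2][m],[5,50,95]))
    q=w[:,:2]; _,ev=np.linalg.eigh(np.cov(q.T)); print("  mean",q.mean(0),"axis ang",np.degrees(np.arctan2(ev[1,1],ev[0,1])))
m=roi&(P[...,2]>.07); print("high",P[m].mean(0),m.sum(),P[m].max(0), np.argwhere(m).mean(0))
E
```

```text
bench z -0.0005973727285820685
pale 547 [286.00914077 192.42047532] ((574.754150390625, -121.69528198242188), (79.68791961669922, 120.06056213378906), 86.45708465576172) z [0.02280395 0.03103025 0.08425146]
  mean [ 0.57326115 -0.12160414] axis ang 175.96887555861755
red 93 [275.82795699 190.37634409] ((577.490234375, -83.45772552490234), (44.500083923339844, 26.40009117126465), 89.85558319091797) z [0.03920553 0.04526518 0.05237394]
  mean [ 0.57794724 -0.08288422] axis ang 81.36993640183975
rod 356 [254.50561798 194.73314607] ((568.0963745117188, -2.2495269775390625), (34.407894134521484, 162.19183349609375), 79.98967742919922) z [0.01876322 0.02785451 0.03781329]
  mean [ 0.56688255 -0.00348379] axis ang 170.24751341299918
high [ 0.53184245 -0.11319104  0.31222885] 129 [ 0.59560641 -0.01936096  1.73602253] [189.89922481 285.55813953]
```

View pics/crop1.png

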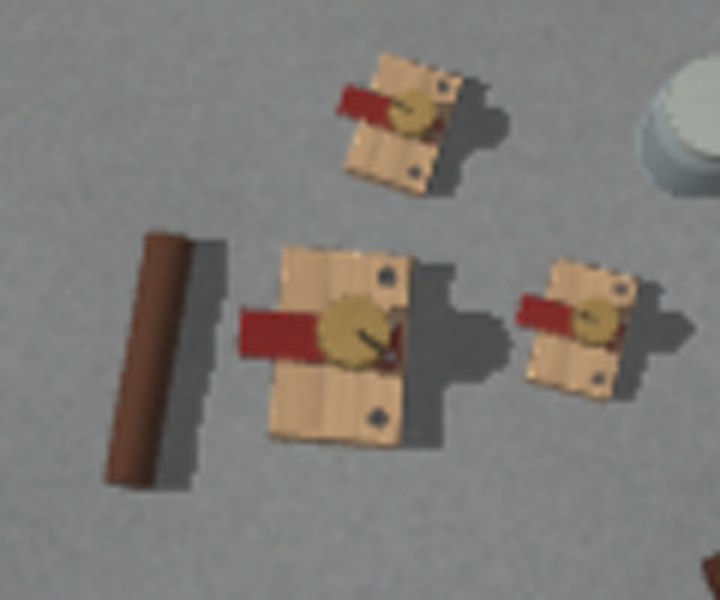

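Confirmed by the crop: the large fixture has its nut at crop (353,331), the red bar tip at (240,333) and the rod in front of it. The two small ones, at (400,120) and (580,325), are look-alikes. I'll move to hover behind the rod and check the nut's position in both views.

```bash
python3 - <<'E'
from h import *
def gold(n,roi,z):
    f=np.load(f"pics/{n}0.npz"); im,d=f["im"],f["d"]; h,s,v=cv2.split(cv2.cvtColor(im,cv2.COLOR_BGR2HSV)); P=cloud(n,d)
    r=np.zeros(d.shape,bool); r[roi]=1
    m=r&(P[...,2]>.072)&(P[...,2]<.1); uv=np.argwhere(m)[:,::-1]; c=(uv.min(0)+uv.max(0))/2
    print(n,m.sum(),"px",c,uv.mean(0),"hue",np.median(h[m]),"z",np.median(P[m][:,2]),"ray",ray(n,[c,uv.mean(0)],z)[:,:2],"cloud",np.median(P[m],0))
gold("top",np.s_[165:225,270:310],.082)
gold("side",np.s_[200:245,245:290],.082)
E
```

```text
top 110 px [288.5 189.5] [288.68181818 189.80909091] hue 19.0 z 0.0806911581509333 ray [[ 0.57477628 -0.12767909]
 [ 0.57363238 -0.12832419]] cloud [ 0.57377364 -0.12922165  0.08069116]
side 140 px [267.  218.5] [266.87142857 218.14285714] hue 20.0 z 0.08199246748753386 ray [[ 0.57081228 -0.13844763]
 [ 0.57114361 -0.13682239]] cloud [ 0.57108376 -0.13607502  0.08199247]
```

Request:
step_arm --moves '[[[1.4,-2.8,0,-0.07,8.76],[1.4,-2.8,0,-0.07,8.76],[1.4,-2.8,0,-0.07,8.76],[1.4,-2.8,0,-0.07,8.76],[1.4,-2.8,0,-0.07,8.76],[1.4,-2.8,0,-0.07,8.76],[1.4,-2.8,0,-0.07,8.76],[1.4,-2.8,0,-0.07,8.76],[1.4,-2.8,0,-0.07,8.76],[1.4,-2.8,0,-0.07,8.76]]]'

```text
clock: 1.1
tool_pos: [0.4428, 0.322, 0.2263]
orientation: [180.0, -0.0, -66.9]
force: [1.0, 0.2, 0.0]
opening: 0.0875
gripper_force: 0.0
```

The nut is at about (0.574, -0.128) and the fixture's x axis points at about -94°. Next I move behind the rod.

Request:
step_arm --moves '[[[1.34,-2.75,0,-0.058,8.76],[1.34,-2.75,0,-0.058,8.76],[1.34,-2.75,0,-0.058,8.76],[1.34,-2.75,0,-0.058,8.76],[1.34,-2.75,0,-0.058,8.76],[1.34,-2.75,0,-0.058,8.76],[1.34,-2.75,-1,-0.058,8.76],[1.34,-2.75,-2,-0.058,8.76],[1.34,-2.75,-2,-0.058,8.76],[1.34,-2.75,-2,-0.058,8.76]]]'

```text
clock: 2.1
tool_pos: [0.5768, 0.0472, 0.1557]
orientation: [180.0, 0.0, -100.1]
force: [0.5, -0.0, 0.4]
opening: 0.0874
gripper_force: 0.0
```

Request:
step_arm --moves '[[[0,0,-3,0,8.76],[0,0,-3,0,8.76],[0,0,-3,0,8.76],[0,0,-3,0,8.76],[0,0,-1.6,0,8.76],[0,0,-0.7,0,8.76],[0,0,0,0,8.76]]]'

```text
clock: 2.8
tool_pos: [0.576, 0.0481, 0.0126]
orientation: [179.9, -0.1, -100.0]
force: [0.5, 0.7, 0.2]
opening: 0.0877
gripper_force: 0.0
```

```bash
python3 - <<'E'
from h import *
o=ctrl.get_obs(); print(o["tool_pos"],o["orientation"],o["joint_pos"],o["force"])
im,d=snap("top"); s,ds=snap("side")
a=im[130:240,220:340]; b=s[160:260,190:310]
cv2.imwrite("pics/v2.png",np.vstack([cv2.resize(a,(640,300*1)),cv2.resize(b,(640,300))]) if 0 else np.hstack([cv2.resize(a,(390,358)),cv2.resize(b,(390,358))]))
E
```

```text
[0.57597067 0.04811877 0.0126293 ] [ 1.79898878e+02 -6.68137847e-02 -9.99697628e+01] [ 2.41555516e+01  2.44362792e+01 -2.56979997e+01 -2.21068809e-03
 -3.99869138e+01 -3.41236781e+01] [0.50268118 0.66936613 0.18209009]
```

View pics/v2.png

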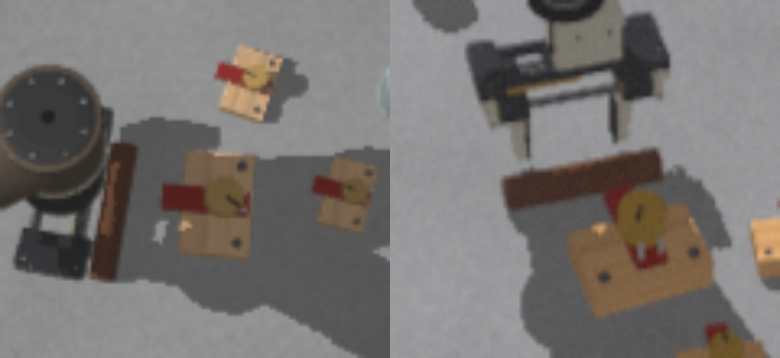

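The open fingers stand centred behind the rod in both views: left panel, rod from (125,145) to (102,278); right panel, fingertips at (520,150) and (620,135). The rod lies about 15 mm too far toward -x, so I steer it while rolling.

Request:
step_arm --moves '[[[-0.09,-0.54,-0.05,0,8.76],[-0.09,-0.54,-0.05,0,8.76],[-0.09,-0.54,-0.05,0,8.76],[-0.09,-0.54,0,0,8.76],[-0.03,-0.25,0,0.04,8.76],[-0.03,-0.25,0,0.04,8.76],[-0.02,-0.25,0,0.04,8.76],[-0.01,-0.25,0,0.04,8.76],[0.01,-0.25,0,0.04,8.76],[0.02,-0.25,0,0.04,8.76]]]'

```text
clock: 3.9
tool_pos: [0.5723, 0.0112, 0.0122]
orientation: [-180.0, 0.0, -86.1]
force: [1.1, 0.1, 1.5]
opening: 0.0876
gripper_force: 0.0
```

```bash
cat >> h.py <<'E'
def rodpose(tag=None, z0=.008, z1=.045):
    "rod from the side view: brown, dark, near bench; rays onto z=.026"
    im,d=snap("side"); P=cloud("side",d); h,s,v=cv2.split(cv2.cvtColor(im,cv2.COLOR_BGR2HSV))
    m=(P[...,2]>z0)&(P[...,2]<z1)&(s>90)&(v<130)&((h<12)|(h>174))&(abs(P[...,0]-.57)<.13)&(P[...,1]>-.1)&(P[...,1]<.06)
    k=cv2.morphologyEx(m.astype(np.uint8),cv2.MORPH_CLOSE,np.ones((3,3)))
    n,l,st,ce=cv2.connectedComponentsWithStats(k); m=(l==1+st[1:,4].argmax())&m
    q=P[m]; top=q[q[:,2]>.024][:,:2]*1000
    r=cv2.minAreaRect(top.astype(np.float32)); vx,vy,x,y=cv2.fitLine(top.astype(np.float32),cv2.DIST_HUBER,0,.01,.01).ravel()
    e=(top-[x,y])@[vx,vy]; a=np.percentile(e,[1,99])
    print("rod px",m.sum(),"line ang",np.degrees(np.arctan2(vy,vx)),"mid of extents",np.array([x,y])+a.mean()*np.array([vx,vy]),"len",a[1]-a[0],"rect",r)
    return im
E
python3 - <<'E'
from h import *
o=ctrl.get_obs(); print(o["tool_pos"],o["orientation"],o["force"])
im=rodpose()
cv2.imwrite("pics/v3.png",cv2.resize(im[160:260,190:310],None,fx=5,fy=5))
E
```

```text
[0.57233907 0.01124287 0.01222556] [-1.79988627e+02  3.77750089e-03 -8.61438667e+01] [1.10353902 0.13916031 1.46919489]
rod px 323 line ang -9.152265 mid of extents [559.61737384 -36.9189787 ] len 153.2050773443019 rect ((557.0744018554688, -61.110069274902344), (74.70223236083984, 159.16543579101562), 82.34998321533203)
```

View pics/v3.png

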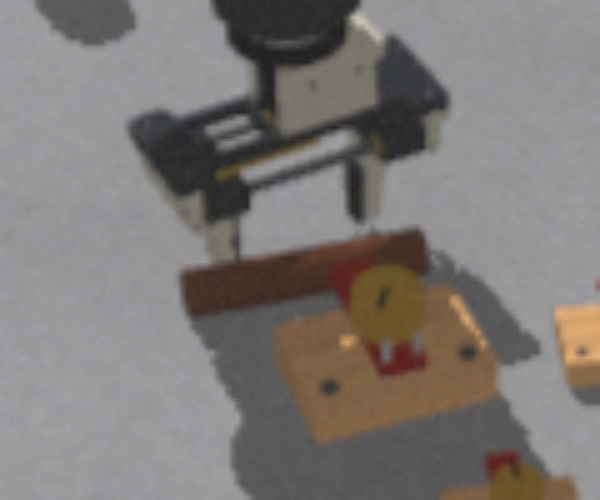

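The rod rolled ahead of the fingers to y ≈ -37 mm, still askew by about 5° (crop, (185,290) to (425,250)). I square the tool to the fence and follow slowly. Any remaining end offset I correct at the fence.

Request:
step_arm --moves '[[[-0.1,-0.35,0,-0.02,8.76],[-0.1,-0.35,0,-0.02,8.76],[-0.1,-0.35,0,-0.02,8.76],[-0.1,-0.35,0,-0.02,8.76],[-0.1,-0.35,0,-0.02,8.76],[-0.1,-0.35,0,-0.02,8.76],[-0.1,-0.3,0,-0.018,8.76],[-0.1,-0.3,0,0,8.76],[-0.1,-0.3,0,0,8.76],[0,-0.3,0,0,8.76]]]'

```text
clock: 4.95
tool_pos: [0.5632, -0.0215, 0.0121]
orientation: [180.0, -0.0, -94.1]
force: [0.3, -0.9, 0.5]
opening: 0.0876
gripper_force: 0.0
```

Request:
step_arm --moves '[[[0,-0.25,0,0,8.76],[0,-0.25,0,0,8.76],[0,-0.2,0,0,8.76],[0,-0.2,0,0,8.76],[0,-0.2,0,0,8.76],[0,0,0,0,8.76]]]'

```text
clock: 5.55
tool_pos: [0.5634, -0.0324, 0.012]
orientation: [180.0, -0.0, -94.1]
force: [-0.5, -0.2, -0.2]
opening: 0.0879
gripper_force: 0.0
```

```bash
python3 - <<'E'
from h import *
o=ctrl.get_obs(); print(o["tool_pos"],o["orientation"],o["force"])
im=rodpose()
cv2.imwrite("pics/v4.png",cv2.resize(im[160:260,190:310],None,fx=5,fy=5))
E
```

```text
[ 0.56337209 -0.03244032  0.01204767] [ 1.79999184e+02 -2.27626962e-03 -9.41328626e+01] [-0.53878927 -0.18022777 -0.2024787 ]
rod px 191 line ang -7.624284 mid of extents [527.6493067  -66.49196919] len 100.22255576051157 rect ((530.6617431640625, -66.03810119628906), (39.302818298339844, 106.8948745727539), 72.0604248046875)
```

View pics/v4.png

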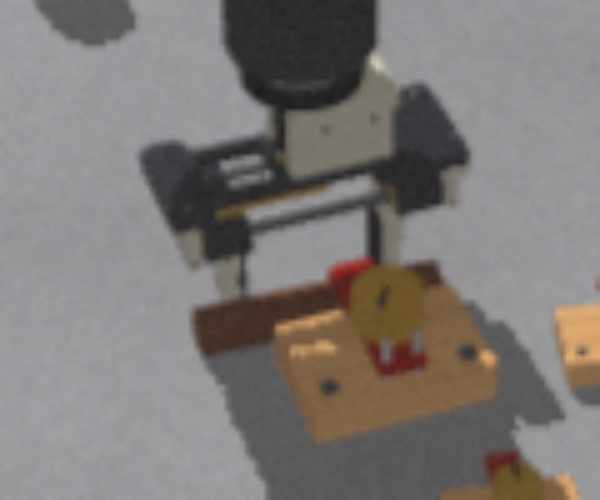

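```bash
python3 - <<'E'
from h import *
L=ray("side",[[190+204/5,160+332/5]],.016)[0]; Rr=ray("side",[[190+438/5,160+268/5]],.028)[0]
print(L,Rr)
th=np.radians(-94); X=np.array([np.cos(th),np.sin(th)]);Y=np.array([-X[1],X[0]]); N=np.array([.574,-.128])
for p in (L,Rr): print((p[:2]-N)@X,(p[:2]-N)@Y)
E
```

```text
[ 0.48286764 -0.0569063   0.016     ] [ 0.63706382 -0.0763156   0.028     ]
-0.06456344709857365 -0.09586960816035338
-0.05595760801928903 0.0593048805644748
```

Request:
step_arm --moves '[[[0,-0.2,0,0,8.76],[0,-0.2,0,0,8.76],[0,-0.2,0,0,8.76],[0,-0.15,0,0,8.76],[0,0,0,0,8.76]]]'

```text
clock: 6.1
tool_pos: [0.5633, -0.0399, 0.0121]
orientation: [-180.0, 0.0, -94.1]
force: [0.9, 0.3, 1.0]
opening: 0.0874
gripper_force: 0.2
```

The rod is at the fence, with its middle about 18 mm too far toward fixture -y. I back away, shut the fingers, turn them a quarter turn and slide the rod along the fence by its near end.

Request:
step_arm --moves '[[[0,0.5,0,0,8.76],[0,1.5,0,0,8.76],[0,0,4,0,6],[0,0,4,0,0],[-0.96,-0.34,0,0.143,0],[-0.96,-0.34,0,0.143,0],[-0.96,-0.34,0,0.143,0],[-0.96,-0.34,0,0.143,0],[-0.96,-0.34,0,0.143,0],[-0.96,-0.34,0,0.143,0]]]'

```text
clock: 7.1
tool_pos: [0.5054, -0.0392, 0.0921]
orientation: [-180.0, -0.0, -44.6]
force: [0.5, -0.5, -0.4]
opening: 0.0289
gripper_force: 0.0
```

Request:
step_arm --moves '[[[-0.96,-0.34,0,0.143,0],[-0.96,-0.35,0,0.143,0],[-0.96,-0.35,0,0.143,0],[-0.96,-0.35,0,0.143,0],[-0.96,-0.35,0,0.143,0],[0,0,-2.5,0,0],[0,0,-2.5,0,0],[0,0,-2,0,0],[0,0,-1,0,0],[0,0,0,0,0]]]'

```text
clock: 8.1
tool_pos: [0.457, -0.0572, 0.0111]
orientation: [179.9, 0.1, -4.0]
force: [0.6, -1.2, -0.1]
opening: 0.0004
gripper_force: 0.0
```

```bash
python3 - <<'E'
from h import *
o=ctrl.get_obs(); print(o["tool_pos"],o["orientation"],o["joint_pos"],o["opening"])
im,d=snap("side"); t,_=snap("top")
cv2.imwrite("pics/v5.png",np.hstack([cv2.resize(im[160:260,190:290],(400,400)),cv2.resize(t[140:240,230:330],(400,400))]))
E
```

```text
[ 0.45701664 -0.05719143  0.01106132] [ 1.79946110e+02  1.39227354e-01 -3.96672540e+00] [ 1.74757990e+01  1.60114442e+01 -4.07963383e+01 -1.34147380e-03
 -3.33415085e+01  6.85586627e+01] 0.0004425350165200028
```

View pics/v5.png

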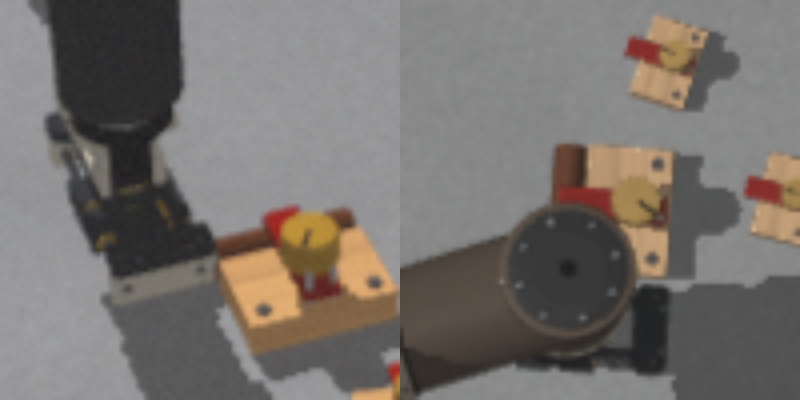

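The right panel shows the rod flush on the fence, its far end at (570,147), level with the block's corner. Now I slide it along the fence.

Request:
step_arm --moves '[[[0.4,-0.03,0,0,0],[0.4,-0.03,0,0,0],[0.3,-0.02,0,0,0],[0.3,-0.02,0,0,0],[0.3,-0.02,0,0,0],[0.3,-0.02,0,0,0],[0.3,-0.02,0,0,0],[0.3,-0.02,0,0,0],[0.3,-0.02,0,0,0],[0,0,0,0,0]]]'

```text
clock: 9.2
tool_pos: [0.4874, -0.0595, 0.0121]
orientation: [-180.0, -0.0, -4.0]
force: [0.6, 0.2, 0.0]
opening: 0.0005
gripper_force: 0.0
```

```bash
cat > chk.py <<'E'
from h import *
o=ctrl.get_obs(); print(o["clock"],o["tool_pos"],o["force"])
t,d=snap("top"); P=cloud("top",d); h,s,v=cv2.split(cv2.cvtColor(t,cv2.COLOR_BGR2HSV))
th=np.radians(-94); X=np.array([np.cos(th),np.sin(th)]);Y=np.array([-X[1],X[0]]); N=np.array([.574,-.128])
vv,uu=np.indices(d.shape); w=ray("top",np.c_[uu.ravel(),vv.ravel()],.026)[:,:2].reshape(d.shape+(2,))-N
fx,fy=w@X,w@Y
m=(abs(fx+.062)<.03)&(fy>.02)&(fy<.13)&(P[...,2]>.012)&(P[...,2]<.045)&(v<125)&(s>90)
print("rod far part: n",m.sum(),"y end",fy[m].max(),"x range",np.percentile(fx[m],[3,97]))
for a in (.03,.045,.06):
    k=m&(abs(fy-a)<.007); print(a,fx[k].mean() if k.any() else None)
E
python3 chk.py
```

```text
9.2 [ 0.48743691 -0.05947881  0.01207311] [0.579991   0.18530144 0.0119292 ]
rod far part: n 64 y end 0.07856040080553066 x range [-0.07667127 -0.0512027 ]
0.03 None
0.045 -0.06603588543660836
0.06 -0.06309156121969953
```

Request:
step_arm --moves '[[[-0.5,0,0,0,0],[-1.5,0.1,0,0,0],[0,1,3,0,4],[0,2,4,0,8.76],[0,4,4,0,8.76],[0,5,2,0,8.76],[0,5,0,0,8.76],[0,4,0,0,8.76]]]'

```text
clock: 10.05
tool_pos: [0.4666, 0.1457, 0.1373]
orientation: [-179.9, -0.1, -4.0]
force: [1.1, 0.1, 0.3]
opening: 0.0429
gripper_force: 0.0
```

```bash
python3 chk.py; python3 - <<'E'
from h import *
im,d=snap("side"); t,_=snap("top")
cv2.imwrite("pics/v6.png",np.hstack([cv2.resize(im[170:250,215:295],(400,400)),cv2.resize(t[150:230,240:320],(400,400))]))
E
```

```text
10.05 [0.46657622 0.14569341 0.13725771] [1.08558896 0.14352607 0.34330708]
rod far part: n 112 y end 0.07856040080553066 x range [-0.07631807 -0.05083524]
0.03 -0.06450630324099595
0.045 -0.06401489465880367
0.06 -0.06306857092836785
```

View pics/v6.png

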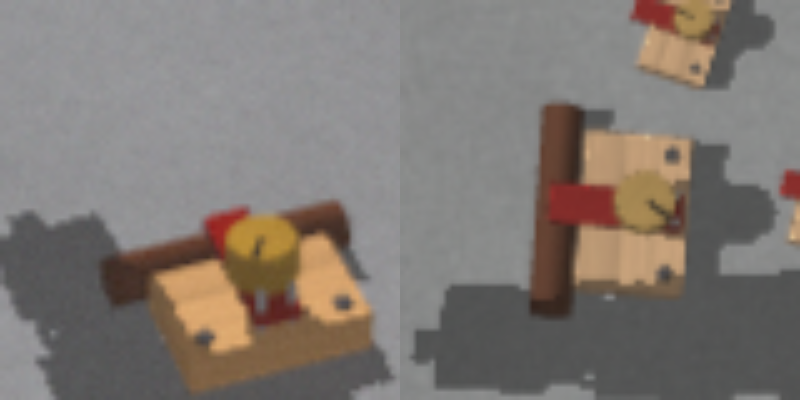

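The rod lies flush and centred under the bar: right panel, rod from (560,103) to (550,317), bar tip at (550,203). I give it one last gentle squaring push from behind, then go to the nut.

Request:
step_arm --moves '[[[1.04,-1.19,0,0.143,8.76],[1.04,-1.19,0,0.143,8.76],[1.04,-1.19,0,0.143,8.76],[1.04,-1.19,0,0.143,8.76],[1.04,-1.19,0,0.143,8.76],[1.04,-1.19,0,0.143,8.76],[1.04,-1.19,0,0.143,8.76],[1.04,-1.19,0,0.143,8.76],[1.04,-1.19,-2,0.143,8.76],[1.04,-1.19,-3,0.143,8.76]]]'

```text
clock: 11.2
tool_pos: [0.5719, 0.0231, 0.087]
orientation: [179.8, -0.1, 78.2]
force: [0.9, 0.6, -1.0]
opening: 0.0876
gripper_force: 0.0
```

Request:
step_arm --moves '[[[1,-1.19,-3,0.141,8.76],[0,0,-3,0,8.76],[0,0,-1.5,0,8.76],[0,-1,0,0,8.76],[0,-1,0,0,8.76],[0,-1,0,0,8.76],[0,-1,0,0,8.76],[0,-0.8,0,0,8.76],[0,-0.3,0,0,8.76],[0,-0.2,0,0,8.76]]]'

```text
clock: 12.2
tool_pos: [0.5809, -0.0411, 0.0113]
orientation: [180.0, -0.0, 86.0]
force: [0.1, 0.2, 0.2]
opening: 0.0877
gripper_force: 0.1
```

Request:
step_arm --moves '[[[0,-0.15,0,0,8.76],[0,-0.15,0,0,8.76],[0,-0.1,0,0,8.76],[0,0,0,0,8.76]]]'

```text
clock: 12.6
tool_pos: [0.5813, -0.042, 0.0113]
orientation: [179.9, -0.2, 85.9]
force: [-1.9, 15.5, 4.5]
opening: 0.0881
gripper_force: 7.4
```

The push reads 15.5 N against the fence, so the rod is seated. I release it and go above the nut.

Request:
step_arm --moves '[[[0,0.5,0,0,8.76],[0,1,0,0,8.76],[0,1,1,0,8.76],[0,0,4,0,8.76],[0,0,4,0,8.76],[-0.1,-0.7,2,-0.09,8.76],[-0.2,-2.5,0,-0.09,8.76],[-0.2,-3,0,-0.09,8.76],[-0.2,-3,0,-0.09,8.76],[0,-1.6,0,-0.09,8.76]]]'

```text
clock: 13.6
tool_pos: [0.5735, -0.1289, 0.1219]
orientation: [180.0, 0.0, 60.0]
force: [0.4, 0.4, 0.0]
opening: 0.0877
gripper_force: 0.0
```

Request:
step_arm --moves '[[[0,0,0,0,8.76],[0,0,0,0,8.76]]]'

```text
clock: 13.8
tool_pos: [0.5738, -0.1275, 0.1214]
orientation: [180.0, -0.0, 60.3]
force: [0.1, 0.5, -0.9]
opening: 0.0879
gripper_force: 0.0
```

```bash
python3 chk.py; python3 - <<'E'
from h import *
o=ctrl.get_obs(); print(o["tool_pos"],o["orientation"],o["joint_pos"])
im,d=snap("side"); P=cloud("side",d)
for p in ([.574,-.128,.083],): print(proj("side",p))
cv2.imwrite("pics/v7.png",cv2.resize(im[150:250,210:330],None,fx=5,fy=5))
E
```

```text
13.8 [ 0.57377114 -0.12749441  0.12142283] [ 0.08610268  0.54213476 -0.92311953]
rod far part: n 21 y end 0.032335880155521364 x range [-0.07551748 -0.05517353]
0.03 -0.06501219175673487
0.045 None
0.06 None
[ 0.57384884 -0.12709987  0.12133613] [ 1.79986866e+02 -6.18739333e-03  6.03363226e+01] [ 6.55917374e+00  1.75009323e+01 -1.86042526e+01  3.42848493e-03
 -5.38805636e+01  1.43775128e+02]
[[266.49448932 215.8678943 ]]
```

View pics/v7.png

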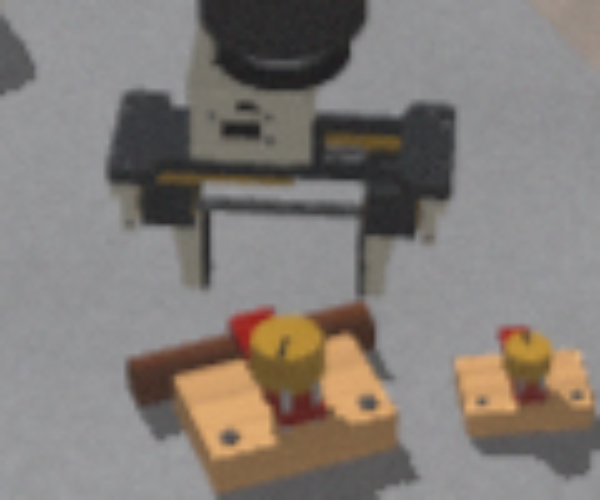

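The fingers straddle the nut: crop nut top at (288,337), fingertips at (195,285) and (372,293). I descend, close and start turning.

Request:
step_arm --moves '[[[0,-0.1,-2,0,8.76],[0,0,-2,0,8.76],[0,0,-1.5,0,8.76],[0,0,-1,0,8.76],[0,0,-0.6,0,8.76],[0,0,0,0,8.76],[0,0,0,0,5.5],[0,0,0,0,4],[0,0,0,0,3.5],[0,0,0,0,3.5]]]'

```text
clock: 14.9
tool_pos: [0.574, -0.1287, 0.0504]
orientation: [180.0, -0.0, 60.2]
force: [-0.4, 0.5, 0.4]
opening: 0.061
gripper_force: 0.0
```

Request:
step_arm --moves '[[[0,0,0,0,3.5],[0,0,0,0,3.5],[0,0,0,0,3.5]]]'

```text
clock: 15.2
tool_pos: [0.5752, -0.1292, 0.0503]
orientation: [179.9, -0.0, 60.3]
force: [4.7, -4.2, -3.4]
opening: 0.0426
gripper_force: 30.0
```

```bash
python3 - <<'E'
from h import *
o=ctrl.get_obs(); [print(k,np.round(o[k],3)) for k in o if k not in("tau","qvel")]
E
```

```text
clock 15.2
joint_pos [ 6.36400e+00  2.22720e+01 -2.26560e+01  8.50000e-02 -4.49310e+01
  1.43828e+02]
tool_pos [ 0.575 -0.129  0.05 ]
orientation [ 1.79851e+02 -3.40000e-02  6.02520e+01]
force [ 4.696 -4.172 -3.402]
moment [-1.53  -1.474 -0.062]
gripper_force 29.999
opening 0.043
```

The nut is gripped at 42.6 mm opening with 30 N. I screw clockwise, following its sink.

Request:
step_arm --moves '[[[0.1,-0.06,0,0,3.5],[0,0,-0.013,-0.14,3.5],[0,0,-0.013,-0.14,3.5],[0,0,-0.013,-0.14,3.5],[0,0,-0.013,-0.14,3.5],[0,0,-0.013,-0.14,3.5],[0,0,-0.013,-0.14,3.5],[0,0,-0.013,-0.14,3.5],[0,0,-0.013,-0.14,3.5],[0,0,-0.013,-0.14,3.5]]]'

```text
clock: 16.2
tool_pos: [0.576, -0.1307, 0.0491]
orientation: [179.9, -0.1, -12.3]
force: [4.8, -11.4, -3.5]
opening: 0.0425
gripper_force: 30.0
```

Request:
step_arm --moves '[[[0,0,-0.013,-0.14,3.5],[0,0,-0.013,-0.14,3.5],[0,0,-0.013,-0.14,3.5],[0,0,-0.013,-0.14,3.5],[0,0,-0.013,-0.14,3.5],[0,0,-0.013,-0.14,3.5],[0,0,0,0,3.5]]]'

```text
clock: 16.9
tool_pos: [0.5753, -0.1315, 0.0483]
orientation: [180.0, -0.1, -60.4]
force: [2.4, -14.7, -3.2]
opening: 0.0418
gripper_force: 30.0
```

```bash
cat > st.py <<'E'
from h import *
o=ctrl.get_obs(); [print(k,np.round(o[k],3)) for k in ("clock","joint_pos","tool_pos","orientation","force","moment","tau","opening","gripper_force")]
E
python3 st.py
```

```text
clock 16.9
joint_pos [  6.182  22.506 -22.655   0.193 -44.814  23.297]
tool_pos [ 0.575 -0.132  0.048]
orientation [ 1.79969e+02 -1.35000e-01 -6.03830e+01]
force [  2.404 -14.699  -3.221]
moment [-5.014 -1.48  -0.09 ]
tau [  7.935 -54.826  21.663   1.828  -0.79   -1.739]
opening 0.042
gripper_force 30.001
```

A side force of -14.7 N says the axis lies about 2 mm further toward -y, so I correct the centring and continue in small steps, watching the moment for the stop.

Request:
step_arm --moves '[[[0,-0.2,0,0,3.5],[0,0,0,0,3.5],[0,0,-0.01,-0.1,3.5],[0,0,-0.01,-0.1,3.5],[0,0,-0.01,-0.1,3.5]]]'

```text
clock: 17.4
tool_pos: [0.575, -0.1319, 0.048]
orientation: [180.0, -0.1, -77.5]
force: [0.8, -6.8, -0.3]
opening: 0.0428
gripper_force: 30.0
```

```bash
python3 st.py
```

```text
clock 17.4
joint_pos [  6.091  22.533 -22.616   0.077 -44.846   6.375]
tool_pos [ 0.575 -0.132  0.048]
orientation [ 1.800e+02 -5.400e-02 -7.748e+01]
force [ 0.79  -6.792 -0.294]
moment [-2.195 -0.701  0.087]
tau [  3.428 -53.294  21.484   3.491  -0.409   1.56 ]
opening 0.043
gripper_force 29.995
```

Request:
step_arm --moves '[[[0,0,-0.01,-0.1,3.5],[0,0,-0.01,-0.1,3.5],[0,0,-0.01,-0.1,3.5]]]'

```text
clock: 17.7
tool_pos: [0.5746, -0.1314, 0.0479]
orientation: [180.0, -0.0, -94.6]
force: [-1.3, 0.8, 3.6]
opening: 0.0422
gripper_force: 30.0
```

```bash
python3 st.py
```

```text
clock 17.7
joint_pos [  6.138  22.525 -22.635   0.052 -44.876 -10.756]
tool_pos [ 0.575 -0.131  0.048]
orientation [ 1.79971e+02 -4.30000e-02 -9.45810e+01]
force [-1.327  0.774  3.617]
moment [0.021 0.334 0.886]
tau [ -0.226 -51.107  21.415   4.239   0.454   0.712]
opening 0.042
gripper_force 29.995
```

The moment about z jumped to 0.89 N m, which suggests the stop. I confirm with a little more turn.

Request:
step_arm --moves '[[[0,0,0,-0.1,3.5],[0,0,0,0,3.5]]]'

```text
clock: 17.9
tool_pos: [0.5745, -0.1311, 0.0478]
orientation: [180.0, -0.0, -100.2]
force: [-1.7, 0.3, 5.3]
opening: 0.0426
gripper_force: 30.0
```

```bash
python3 st.py
```

```text
clock 17.9
joint_pos [ 6.1500e+00  2.2520e+01 -2.2638e+01  2.7000e-02 -4.4873e+01 -1.6367e+01]
tool_pos [ 0.575 -0.131  0.048]
orientation [ 1.79975e+02 -2.70000e-02 -1.00197e+02]
force [-1.716  0.308  5.289]
moment [-0.257  0.548  0.229]
tau [  0.466 -50.818  21.451   4.363   0.638  -1.693]
opening 0.043
gripper_force 30.002
```

Request:
step_arm --moves '[[[0,0,0,-0.1,3.5],[0,0,0,-0.1,3.5],[0,0,0,0,3.5]]]'

```text
clock: 18.2
tool_pos: [0.5744, -0.1311, 0.0478]
orientation: [180.0, -0.0, -111.6]
force: [-1.1, -0.1, 6.7]
opening: 0.0422
gripper_force: 30.0
```

```bash
python3 st.py
```

```text
clock 18.2
joint_pos [ 6.1460e+00  2.2517e+01 -2.2641e+01  1.7000e-02 -4.4876e+01 -2.7759e+01]
tool_pos [ 0.574 -0.131  0.048]
orientation [ 1.79975e+02 -2.60000e-02 -1.11601e+02]
force [-1.137 -0.148  6.667]
moment [-0.148  0.594  0.301]
tau [  0.268 -50.675  21.552   4.433   0.731  -1.592]
opening 0.042
gripper_force 30.002
```

Request:
step_arm --moves '[[[0,0,0,-0.1,3.5],[0,0,0,-0.1,3.5],[0,0,0,-0.1,3.5],[0,0,0,-0.1,3.5]]]'

```text
clock: 18.6
tool_pos: [0.5742, -0.1311, 0.0477]
orientation: [180.0, -0.1, -134.5]
force: [-1.5, 2.1, 5.6]
opening: 0.0422
gripper_force: 30.0
```

```bash
python3 st.py
```

```text
clock 18.6
joint_pos [ 6.1520e+00  2.2520e+01 -2.2654e+01  1.0000e-02 -4.4889e+01 -5.0691e+01]
tool_pos [ 0.574 -0.131  0.048]
orientation [ 1.79966e+02 -5.30000e-02 -1.34531e+02]
force [-1.487  2.064  5.562]
moment [0.628 0.562 0.934]
tau [ -0.326 -50.696  22.056   4.57    0.685   0.736]
opening 0.042
gripper_force 29.997
```

Request:
step_arm --moves '[[[0,0,0,-0.1,3.5],[0,0,0,-0.1,3.5],[0,0,0,-0.1,3.5],[0,0,0,-0.1,3.5]]]'

```text
clock: 19.0
tool_pos: [0.5741, -0.1308, 0.0476]
orientation: [180.0, -0.1, -157.4]
force: [-2.7, 1.1, 5.4]
opening: 0.0422
gripper_force: 30.0
```

```bash
python3 st.py
```

```text
clock 19.0
joint_pos [ 6.1680e+00  2.2519e+01 -2.2658e+01 -9.0000e-03 -4.4887e+01 -7.3608e+01]
tool_pos [ 0.574 -0.131  0.048]
orientation [ 1.79976e+02 -6.00000e-02 -1.57447e+02]
force [-2.735  1.082  5.422]
moment [0.733 0.456 0.896]
tau [ -1.509 -50.695  22.311   4.665   1.052   0.734]
opening 0.042
gripper_force 29.995
```

In motion the moment holds at 0.9 N m, against 0.09 while free, and the vertical force is steady. The nut is on its stop and slipping in the fingers. I let it settle, then back off a quarter turn, following the rise.

Request:
step_arm --moves '[[[0,0,0,0,3.5],[0,0,0,0,3.5]]]'

```text
clock: 19.2
tool_pos: [0.5743, -0.1308, 0.0477]
orientation: [180.0, -0.0, -157.3]
force: [-2.3, 0.9, 5.9]
opening: 0.0427
gripper_force: 30.0
```

```bash
python3 st.py
```

```text
clock 19.2
joint_pos [ 6.1570e+00  2.2520e+01 -2.2646e+01 -2.8000e-02 -4.4881e+01 -7.3436e+01]
tool_pos [ 0.574 -0.131  0.048]
orientation [ 1.79968e+02 -3.90000e-02 -1.57300e+02]
force [-2.298  0.901  5.924]
moment [0.548 0.707 0.18 ]
tau [ -0.621 -50.708  21.656   5.099   0.728  -0.263]
opening 0.043
gripper_force 30.001
```

Request:
step_arm --moves '[[[0,0,0.01,0.1,3.5],[0,0,0.01,0.1,3.5],[0,0,0.01,0.1,3.5],[0,0,0.01,0.1,3.5],[0,0,0.01,0.1,3.5],[0,0,0.01,0.1,3.5],[0,0,0.01,0.1,3.5],[0,0,0.01,0.1,3.5]]]'

```text
clock: 20.0
tool_pos: [0.5744, -0.131, 0.0484]
orientation: [180.0, 0.0, -111.3]
force: [-1.0, -0.7, 4.8]
opening: 0.0422
gripper_force: 30.0
```

```bash
python3 st.py
```

```text
clock 20.0
joint_pos [ 6.1380e+00  2.2470e+01 -2.2598e+01 -2.4000e-02 -4.4955e+01 -2.7378e+01]
tool_pos [ 0.574 -0.131  0.048]
orientation [ 1.79972e+02  4.00000e-03 -1.11257e+02]
force [-1.05  -0.695  4.788]
moment [-0.016  0.34  -0.134]
tau [  0.367 -51.399  21.52    4.928   0.422  -1.547]
opening 0.042
gripper_force 29.999
```

The moment is low (-0.13 N m), so the nut follows. I finish the quarter turn.

Request:
step_arm --moves '[[[0,0,0.01,0.1,3.5],[0,0,0.01,0.1,3.5],[0,0,0.01,0.1,3.5],[0,0,0.01,0.1,3.5],[0,0,0.01,0.1,3.5],[0,0,0.01,0.1,3.5],[0,0,0.01,0.1,3.5],[0,0,0.01,0.08,3.5],[0,0,0,0,3.5],[0,0,0,0,3.5]]]'

```text
clock: 21.0
tool_pos: [0.5748, -0.1311, 0.0492]
orientation: [-180.0, 0.0, -67.0]
force: [-0.7, 0.1, 3.8]
opening: 0.0426
gripper_force: 30.0
```

```bash
python3 st.py; python3 - <<'E'
from h import *
im,d=snap("side"); t,_=snap("top")
cv2.imwrite("pics/v8.png",np.hstack([cv2.resize(im[165:245,210:290],(400,400)),cv2.resize(t[150:230,240:320],(400,400))]))
E
```

```text
clock 21.0
joint_pos [ 6.1360e+00  2.2427e+01 -2.2547e+01 -9.0000e-03 -4.5021e+01  1.6865e+01]
tool_pos [ 0.575 -0.131  0.049]
orientation [-1.79993e+02  4.00000e-03 -6.70050e+01]
force [-0.736  0.067  3.75 ]
moment [0.272 0.151 0.129]
tau [ -0.272 -51.594  21.249   4.887   0.227   0.138]
opening 0.043
gripper_force 30.0
```

View pics/v8.png

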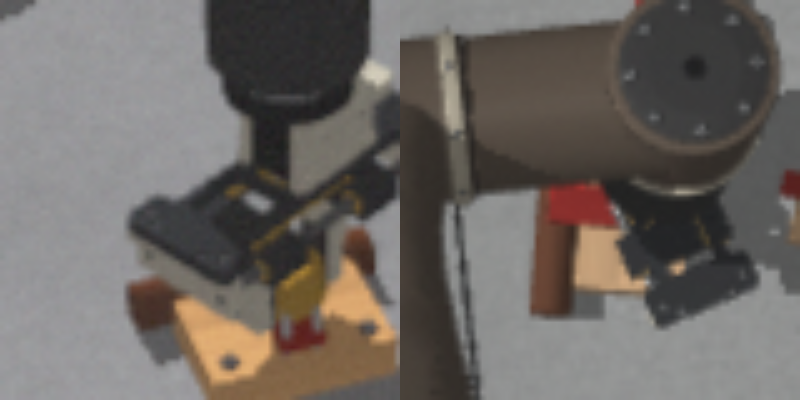

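The rod still lies on the fence under the bar (right panel, near end at (552,317), unchanged). The fingers hold the nut, backed off by 90.3° as measured. I hand it in.

```bash
python3 -c "
from plant import close_job
print(close_job())"
```

```text
the job is handed in; nothing more can be done
None
```

The job is handed in at about 21 s of the 72 s: the rod lies against the front face under the keeper bar, rolled there and then slid about 18 mm along the face to centre it, and the nut was screwed to its stop, backed off about 90° and is still gripped; I did not re-measure the jar, tin and notebook, but the arm never went near the jar or notebook and passed well above the tin.

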